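# Square up the fold-down flap by the front door

### The job

The birch flap under the ledge is not quite at a right angle to the white panel. Take the corner square from its cork mat and press it gently but firmly home into the corner, flush against the panel and the flap at once so that no gap is left and the flap comes square, and keep it pressed there for a couple of seconds. Then stand the square back on the mat, leaving the flap square and the other things where they are.

Things in the scene. Friction and masses are not known exactly. Their poses are not given: they have to be found in the camera images.
- square: Aluminium corner square, about 300 g, standing on its foot, with an orange grip block. Origin: centre of the foot's underside; x from toe to heel, z up. Foot 80 (x) x 36 (y) x 10 mm. Upright leg at the heel: x 28 to 40, 36 wide, 80 mm tall. True faces, at exactly 90 degrees: the underside (z = 0) and the upright's back (x = +40 mm). Grip block 20 mm wide (y), x -26 to +28, z 10 to 70.
- square_grip (a point): The place to pinch the orange grip block across its 20 mm width (y): on its middle plane, 50 mm above the square's underside, 2 mm towards the toe from its origin; axes as the square's.
- square_heel (a point): The outer corner of the square where its underside and its back face meet, mid-width: 40 mm in x from the square's origin. Metal slides on panel and flap with a friction coefficient of about 0.6 (0.45 to 0.75), so a square pressed on one face can hang short of the other.
- mat: Round cork mat fixed on the table, 120 mm across, 5 mm thick; origin at the centre of its underside. The square stands on it at the start, and goes back there.
- ledge: Oak ledge (top 145 mm high, x 20 to 160) with a white upright panel before it, 400 mm wide (y), 150 high, all fixed. Origin on the table, mid-width; x points into the panel, z up. The panel's front face looks to -x, to the robot, and is packed out: it lies at x = -12 to 0 mm, unknown each time, so feel for it. Pressing it above 30 N marks it; a firm check takes 6 N or more.
- flap_root (a point): Birch flap, 180 wide (y), 12 thick. Point on its hinge axis, axes moving with it: 60 mm above the ledge's origin. Its upper face is the plane z = 0, from the panel to x = -120 mm. Friction hinge (0.55 N m) holds it where left: 5 to 6 N turns it 75 mm out; no stop under it, so it can go too far. A firm check takes 10 N or more, rising steeply once the heel bottoms; 30 N dents it.
- flap (a joint): Flap angle in rad: 0 = square to the panel (level); positive = free edge too high (as at the start, 0.07 to 0.16); negative = sagging; range -0.15 to 1.4.
- bike_light: Red bike light lying on the table, 55 x 34 x 28 mm, loose; leave alone. Origin: centre of its underside.
- bowl: Green glass catch-all bowl on the ledge, 100 mm across, 42 mm high, loose; leave alone. Origin: centre of its underside.
- glasses_case: Navy sunglasses case on the ledge, 60 (x) x 130 (y) x 36 mm, loose; leave alone. Origin: centre of its underside.
Mind the look-alikes: they are no part of the job. Of the things shaped like the square, the aluminium one is meant. Several things have the shape of the mat; the one meant has the colours described above.

How it is judged (in metres and radians):
On the way:
1. the square is held in the corner for 1 s: over 4 N on the panel and 7 N on the flap, heel within 2.5 mm of the flap's face, faces parallel within 0.03 rad, flap within 0.025 rad of square (contact force between square and panel_c0 above 4 N and contact force between square and flap above 7 N and z of square_heel in the frame of flap_root below 0.0025 m and angle between the x axis of square and the x axis of ledge, either way round below 0.03 rad and angle between the z axis of square and the z axis of flap_root, either way round below 0.03 rad and value of joint flap between -0.025 and 0.025 rad), for 1 s.
At the end, for the whole second after the job is handed in: The flap is within 0.025 rad of square to the panel; the square stands upright, at rest and released, on the cork mat with its origin within 35 mm of the mat's centre (value of joint flap between -0.025 and 0.025 rad and horizontal distance between square and mat below 0.035 m and z of square in the frame of mat between 0.002 and 0.008 m and angle between square's own z axis and vertical below 0.05 rad and linear speed of square below 0.02 m/s and velocity of joint flap between -0.02 and 0.02 rad/s); the robot touches nothing.
It fails at once if the square presses the panel or the flap above 30 N (contact force between square and panel_c0 above 30 N or contact force between square and flap above 30 N).
It fails at once if the robot itself, not the square, pushes the flap (over 3 N) (contact force between any of the arm, the fingers and flap above 3 N).
It fails at once if the flap is pushed down too far, sagging more than 0.06 rad (value of joint flap below -0.06 rad).
It fails at once if the bike light, the bowl or the sunglasses case is moved by more than 20 mm (distance of any of bike_light, bowl, glasses_case from where it was at the start of the episode above 0.02 m).
It also fails if it takes over 72 s, if anything falls off the work surface, if the arm or the gripper's body presses on something with over 40 N, if the wrist force passes 120 N, or if a joint passes its speed limit or range.

### The arm

A 6-joint arm with a two-finger parallel gripper is mounted at the origin on the work surface. World frame = base frame: x ahead of the robot, y to its left, z up, the work surface at z = 0. Lengths are in mm, angles in rad, forces in N, time in s.
With the tool pointing down it reaches from about 225 to 725 mm from the base axis. Payload 3.1 kg.
Tool frame: the origin (TCP) lies on the centre line of the jaws, within the pads' length; the fingertips stand 11 mm ahead of it and the grasp point (between the pads) lies 8 mm behind it; z points along the fingers, y is the line along which they close (so a half turn about z gives the same grasp; the last joint's range is limited). The gripper opens to 85 mm and grips with 20 to 120 N. Pads are 22 mm wide; open, the fingers measure 114 mm over their backs; the gripper's body (76 mm by 85 mm) begins 54 mm behind the grasp point. The pads swing forward as they close: fully open they stand 13 mm farther back than shut.
Start: joints at [-1.295, 0.048, 0.099, 1.622, 0, 1.443], TCP at [206.265, -482.775, 242.312] pointing down, gripper open.
Joint ranges: [-2.91, 2.91], [-0.99, 1.94], [-1.21, 1.42], [-2.12, 2.29], [-1.49, 1.47], [-3.14, 3.14]. Speed limits (rad/s): [2.79, 2.79, 3.14, 3.14, 3.14, 3.14].

### API

Orientations are given as a unit quaternion [w, x, y, z].
In Python, from station import read_state, snapshot, finish_job gives the robot as it stands.
- The arm moves only by the tool move_arm, never from a script. Its argument "rows" is a list of rows, each an object of numbers: "grip": the opening, from 0 (shut) to 1 (fully open); "dx", "dy", "dz": the shift along the tool's x, y, z in cm; "wx", "wy", "wz": the turn, a rotation vector about the tool's x, y, z in degrees. In form: [{"grip": .., "dx": .., "dy": .., "dz": .., "wx": .., "wy": .., "wz": ..}, ...]. A call has 1 to 8 rows; each row shifts and turns the commanded pose from where the row before left it, along the tool's axes as they then stand; what a row does not reach is not made up. A row lasts 1/8 s, in which the tool goes at most 62.5 mm and 10.7 degrees, less where a joint would pass 70% of its speed; a pose out of reach is approached as far as the arm can. A call is refused whole if a number of a shift passes 6.25 or a number of a turn 10.7, either way. A call with a gripper value outside its range is refused whole. The fingers move at their own pace and stop on an object; "squeeze" is the grip in N (left out, the last holds). Time passes only in rows, so rows that do not move let the fingers close. It gives the time, the measured TCP pose, the force, the opening and the grip force at its end, in the units of the state.
- read_state(): the state, without advancing time (a new reading comes with each control period).
- snapshot(name): name is "scene" or "top" or "wrist"; returns a dict with "pixels" (400x640x3 uint8, red, green, blue), "K" (3x3 intrinsics, pixels), "world_from_camera" (4x4, takes a point from camera to world coordinates); the wrist camera has in their place "T_tool_cam" (4x4, takes a point from camera to tool coordinates, whose origin is the TCP and whose axes are the flange's). Camera axes: x right, y down, z forward; pixel columns grow to the right and rows downward; lengths in mm; the calibration is good to about 2 mm. A picture is of the moment at which its call begins: read the wrist's pose just before it. There is no depth.
- finish_job(): hands the job in; it is judged then, once.
The state is a dict: "clock": time; "joint_positions": joint angles; "joint_vel": joint speeds; "joint_torque": joint torques, N m; "ee_pos": TCP position; "tcp_rot": TCP orientation; "contact_force": force on the tool from outside, world axes, zero at the start; "moment": the same for the moment, N m; "finger_gap": finger opening in mm; "grasp_force": force on a finger pad.
Only numpy, scipy, OpenCV 4.12 (cv2) and the standard library are available. Lean on these libraries where they do the work, as an engineer would, in place of code of your own. Each camera call takes 0.05 s, during which the arm holds its last target. There are 200 camera calls.

## Working session

There is one attempt and no reset: what is moved stays moved. The work goes in short steps, Python scripts to look and compute and a tool call to move; the robot and the scene stay as the last step left them, time stands still between calls to the robot, and variables do not carry over. Pictures are saved under pics/ and viewed, at most 10 in all, crops included, and the job is handed in when it is done.

Besides the shell and the picture viewer there is one more tool, called after "Request:" as a command line: name --argument value ..., lists and objects as JSON in quotes. move_arm: Moves the arm, as the interface text tells. Its arguments: {"type":"object","properties":{"rows":{"type":"array","items":{"type":"object","properties":{"grip":{"type":"number"},"dx":{"type":"number"},"dy":{"type":"number"},"dz":{"type":"number"},"wx":{"type":"number"},"wy":{"type":"number"},"wz":{"type":"number"}}}},"squeeze":{"type":"number"}},"required":["rows"]}

```bash
mkdir -p pics; cat > h.py <<'E'
import numpy as np, cv2
from station import read_state, snapshot, finish_job
def save(n,f,crop=None,scale=1):
    s=snapshot(n); im=cv2.cvtColor(s["pixels"],cv2.COLOR_RGB2BGR)
    np.savez("pics/"+f+".npz",**{k:v for k,v in s.items()})
    cv2.imwrite("pics/"+f+".png",im); return s
def ray(s,u,v,z):
    T=s["world_from_camera"];d=T[:3,:3]@np.linalg.inv(s["K"])@[u,v,1];o=T[:3,3]
    return o+d*(z-o[2])/d[2]
E
python3 - <<'E'
from h import *
for n in("scene","top"):
    s=save(n,n+"1"); print(n,s["world_from_camera"].round(3).tolist(),s["K"].tolist())
print(read_state())
E
```

```text
scene [[0.641, 0.603, -0.475, 1188.408], [0.767, -0.491, 0.413, -608.797], [0.016, -0.629, -0.777, 1107.983], [0.0, 0.0, 0.0, 1.0]] [[507.19219185757345, 0.0, 321.0001830455341], [0.0, 507.19219185757345, 203.27344531434127], [0.0, 0.0, 1.0]]
top [[-0.017, -0.991, 0.129, 448.331], [-1.0, 0.015, -0.013, -57.766], [0.011, -0.13, -0.992, 1200.817], [0.0, 0.0, 0.0, 1.0]] [[393.7728286708571, 0.0, 322.19945284053676], [0.0, 393.7728286708571, 200.2454348207221], [0.0, 0.0, 1.0]]
{'clock': 0.1, 'joint_positions': array([-1.29477458e+00,  4.86611011e-02,  9.77275412e-02,  1.62201794e+00,
        6.52733978e-06,  1.44299227e+00]), 'joint_vel': array([-0.00080412, -0.00168314,  0.00327859, -0.0004054 ,  0.00041542,
       -0.00049509]), 'joint_torque': array([ 2.49709818e-03, -3.39851904e+01,  3.20935428e+01,  1.58361427e-02,
       -1.41349528e-04,  3.82562632e-06]), 'ee_pos': array([ 206.13173185, -482.24788794,  241.22879464]), 'tcp_rot': array([-1.07486818e-03,  9.79684182e-01,  2.00543619e-01, -7.65307410e-05]), 'contact_force': array([-0.18293699, -0.35142057, -0.48634579]), 'moment': array([ 0.02749578, -0.01318064, -0.00028024]), 'grasp_force': 0.0, 'finger_gap': 85.57789315569626}
```

View pics/scene1.png

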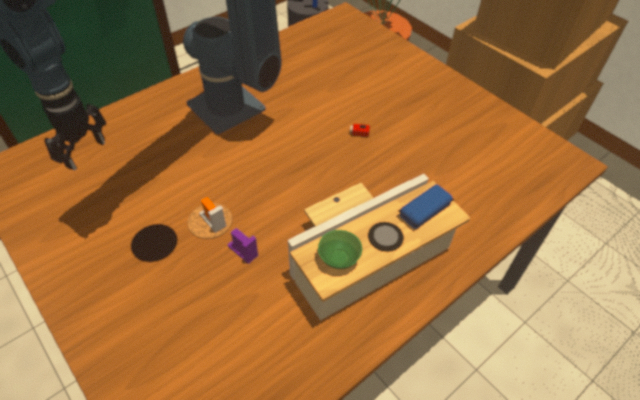

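View pics/top1.png

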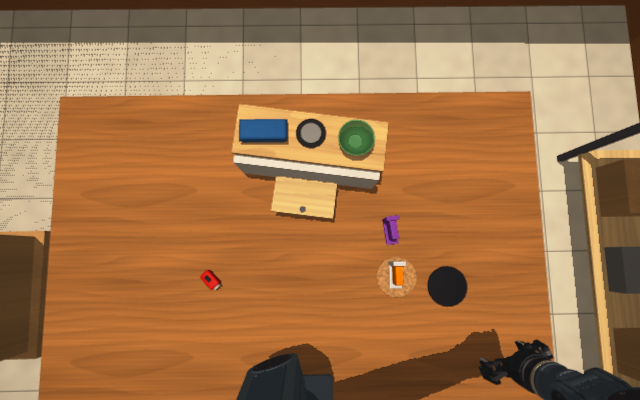

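Scene: candidates for the square are aluminium with orange grip (top 397,275) and the purple look-alike (391,230). Candidates for the mat are cork (397,277), the black disc (447,286) and the black and grey disc on the ledge (311,133). I choose the aluminium square on the cork mat. A small dark dot lies on the flap at (303,209). Next: one close crop.

```bash
python3 - <<'E'
from h import *
im=cv2.imread("pics/top1.png"); a=cv2.resize(im[90:310,220:480],None,fx=3,fy=2.7,interpolation=cv2.INTER_CUBIC)
cv2.imwrite("pics/c1.png",a[:600,:800])
s=dict(np.load("pics/top1.npz")); hsv=cv2.cvtColor(im,cv2.COLOR_BGR2HSV)
def near(m,u,v,r):
    k=np.zeros_like(m);cv2.circle(k,(u,v),r,255,-1);return m&k
# orange grip
m=near(cv2.inRange(hsv,(5,220,200),(18,255,255)),397,275,18)
p=cv2.findNonZero(m); print("orange",len(p),cv2.minAreaRect(p),p.reshape(-1,2).min(0),p.reshape(-1,2).max(0))
# white panel top
g=cv2.inRange(hsv,(0,0,170),(180,60,255)); 
p=cv2.findNonZero(near(g,308,168,90)[150:190]);r=cv2.minAreaRect(p);b=cv2.boxPoints(r)+[0,150];print("paneltop",b.tolist(),[ray(s,*q,150).round(1).tolist() for q in b])
print("mat", ray(s,397,277.5,5), "flap corners",[ray(s,*q,67).round(1).tolist() for q in ((277,178),(337,185),(334,219),(271,210))])
print("knob",ray(s,303,209,70),"light",ray(s,211,280,15),"purple",ray(s,391,230,30))
E
```

```text
orange 121 ((399.0, 275.5), (17.0, 6.0), 90.0) [396 267] [402 284]
paneltop [[233.38450622558594, 162.04689407348633], [234.26963806152344, 154.78897953033447], [379.18756103515625, 172.46189880371094], [378.30242919921875, 179.7198143005371]] [[693.8, 167.9, 150.0], [714.0, 165.7, 150.0], [659.3, -228.2, 150.0], [639.3, -225.0, 150.0]]
mat [ 367.80707062 -293.71882032    5.        ] flap corners [[663.8, 58.0, 67.0], [640.5, -116.9, 67.0], [541.1, -106.1, 67.0], [570.1, 75.5, 67.0]]
knob [571.20971916 -17.06143461  70.        ] light [370.78408587 258.30786823  15.        ] purple [ 508.68795631 -276.63923286   30.        ]
```

View pics/c1.png

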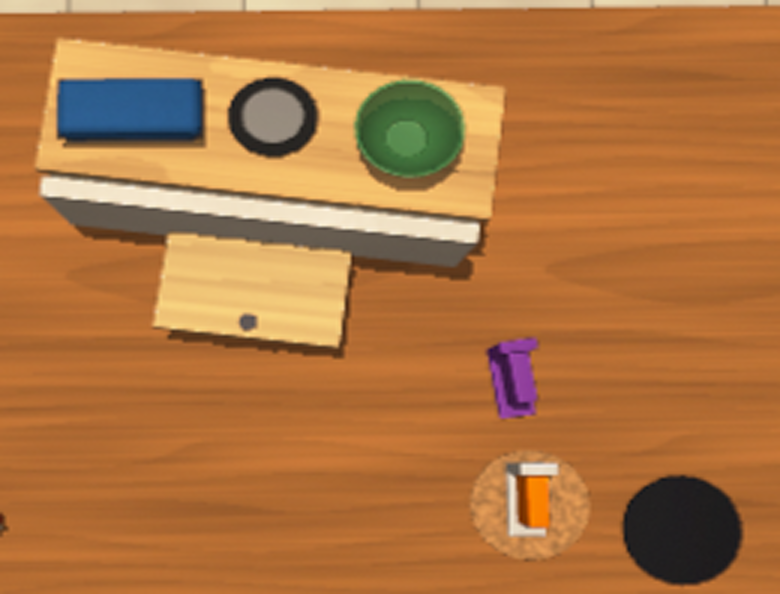

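Crop: the aluminium L on the cork mat has its heel upright at the panel side, about (540,468) in the crop, with the orange grip below it. The purple one is separate. The dot on the flap is a stud near the free edge, so I'll work off-centre from it.

Request:
move_arm --rows '[{"dx": 4.4,"dy": -2.2},{"dx": 4.4,"dy": -2.2},{"dx": 4.4,"dy": -2.2},{"dx": 4.4,"dy": -2.2},{"dx": 4.0,"dy": -2.0,"wz": 7.7},{"wz": 7.7},{"wz": 7.7},{}]'

```text
$.rows[0]: bad value
```

```bash
python3 - <<'E'
from h import *
from scipy.spatial.transform import Rotation as R
r=read_state(); s=save("wrist","w1")
q=r["tcp_rot"];T=np.eye(4);T[:3,:3]=R.from_quat(np.r_[q[1:],q[0]]).as_matrix();T[:3,3]=r["ee_pos"]
s["world_from_camera"]=T@s["T_tool_cam"]; np.savez("pics/w1.npz",**s)
print(s["T_tool_cam"].round(2).tolist(),s["K"].tolist(),r["ee_pos"],T[:3,:3].round(3).tolist())
E
```

```text
[[0.0, -0.96, -0.29, 74.83], [1.0, 0.0, 0.0, -0.74], [-0.0, -0.29, 0.96, -132.48], [0.0, 0.0, 0.0, 1.0]] [[325.6592714891956, 0.0, 321.0610543270847], [0.0, 325.6592714891956, 199.36754240089462], [0.0, 0.0, 1.0]] [ 206.13173185 -482.24788794  241.22879464] [[0.92, 0.393, -0.001], [0.393, -0.92, 0.002], [0.0, -0.002, -1.0]]
```

View pics/w1.png

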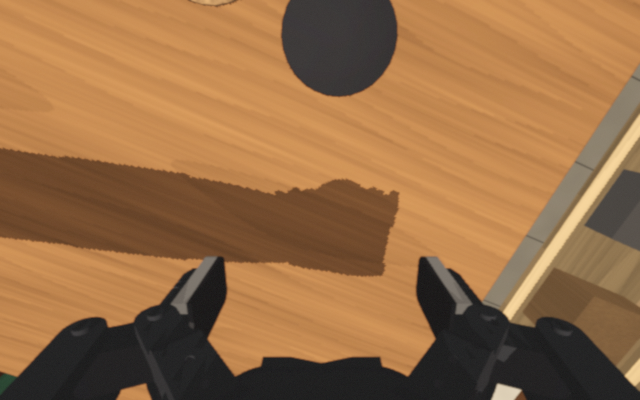

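The move was refused because a row needs all its keys. This picture is from the start pose and shows the black disc at (340,40), with the cork at the top edge. I'll resend the full rows.

Request:
move_arm --rows '[{"grip": 1,"dx": 4.0,"dy": -2.2,"dz": 0,"wx": 0,"wy": 0,"wz": 0},{"grip": 1,"dx": 4.0,"dy": -2.2,"dz": 0,"wx": 0,"wy": 0,"wz": 0},{"grip": 1,"dx": 4.0,"dy": -2.2,"dz": 0,"wx": 0,"wy": 0,"wz": 0},{"grip": 1,"dx": 4.0,"dy": -2.2,"dz": 0,"wx": 0,"wy": 0,"wz": 0},{"grip": 1,"dx": 3.0,"dy": -2.0,"dz": 0,"wx": 0,"wy": 0,"wz": 7.7},{"grip": 1,"dx": 0,"dy": 0,"dz": 0,"wx": 0,"wy": 0,"wz": 7.7},{"grip": 1,"dx": 0,"dy": 0,"dz": 0,"wx": 0,"wy": 0,"wz": 7.7},{"grip": 1,"dx": 0,"dy": 0,"dz": 0,"wx": 0,"wy": 0,"wz": 0}]' --squeeze 60

```text
clock: 1.15
ee_pos: [338.5, -308.5, 242.0]
tcp_rot: [-0.0, 1.0, 0.001, -0.0]
contact_force: [-0.5, 0.3, 0.5]
finger_gap: 85.2
grasp_force: 0.0
```

```bash
cat >> h.py <<'E'
from scipy.spatial.transform import Rotation as R
def wrist(f):
    r=read_state(); s=save("wrist",f)
    q=r["tcp_rot"];T=np.eye(4);T[:3,:3]=R.from_quat(np.r_[q[1:],q[0]]).as_matrix();T[:3,3]=r["ee_pos"]
    s["world_from_camera"]=T@s["T_tool_cam"]; np.savez("pics/"+f+".npz",**s); return s,r,T
E
python3 - <<'E'
from h import *
s,r,T=wrist("w2"); print(r["ee_pos"],T[:3,:3].round(3).tolist())
E
```

```text
[ 338.52130032 -308.49906596  241.95854828] [[1.0, 0.003, -0.0], [0.003, -1.0, 0.001], [-0.0, -0.001, -1.0]]
```

View pics/w2.png

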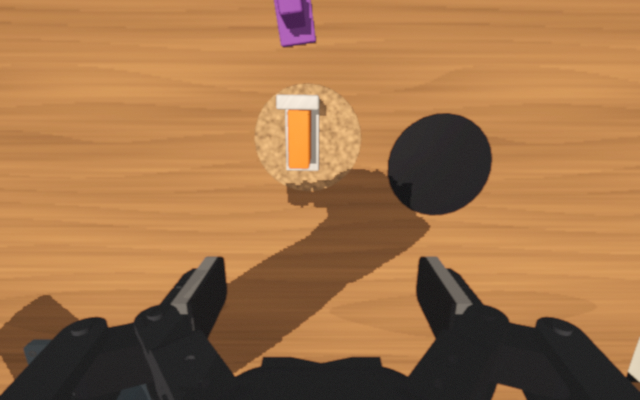

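The wrist view shows the square near (300,135) on the cork at (307,137), its heel at the top (298,102), nearly aligned with the tool.

```bash
python3 - <<'E'
from h import *
s=dict(np.load("pics/w2.npz")); im=cv2.imread("pics/w2.png"); hsv=cv2.cvtColor(im,cv2.COLOR_BGR2HSV)
m=cv2.inRange(hsv,(5,215,215),(18,255,255)); m[:,:270]=0;m[:,330:]=0;m[190:]=0
ys=range(114,166,6); L=[];Rr=[]
for y in range(114,166):
    x=np.flatnonzero(m[y]); L.append((x[0],y));Rr.append((x[-1]+1,y))
for n,e in(("L",L),("R",Rr)):
    P=np.array([ray(s,u,v,75)[:2] for u,v in e]); f=np.polyfit(P[:,0],P[:,1],1)
    print(n,"slope",f[0],"y at x=370",np.polyval(f,370),P[[0,-1]].round(1).tolist(), e[0],e[-1])
# white upright top (z=85)
w=cv2.inRange(hsv,(0,0,170),(180,50,255)); w[:,:265]=0;w[:,330:]=0;w[:85]=0;w[112:]=0
p=cv2.findNonZero(w); b=cv2.minAreaRect(p);print(b,[ray(s,*q,85).round(1).tolist() for q in cv2.boxPoints(b)])
k=cv2.inRange(hsv,(8,40,120),(25,190,255)); c=np.array([(255,136),(360,134),(307,84),(307,189)])
print("mat",[ray(s,*q,5).round(1).tolist() for q in c])
r=np.flatnonzero(m[:,296]);print("orange rows",r[[0,-1]],[ray(s,296,v,75).round(1).tolist() for v in(r[0],r[-1]+1)])
E
```

```text
Traceback (most recent call last):
IndexError: index 0 is out of bounds for axis 0 with size 0
```

```bash
python3 - <<'E'
from h import *
s=dict(np.load("pics/w2.npz")); im=cv2.imread("pics/w2.png"); hsv=cv2.cvtColor(im,cv2.COLOR_BGR2HSV)
print(hsv[140,298],hsv[140,290],hsv[140,310],hsv[102,298],hsv[140,275])
m=cv2.inRange(hsv,(5,200,215),(22,255,255)); m[:,:278]=0;m[:,325:]=0;m[190:]=0
L=[];Rr=[]
for y in range(116,164):
    x=np.flatnonzero(m[y]); 
    if len(x)>8: L.append((x[0],y));Rr.append((x[-1]+1,y))
for n,e in(("L",L),("R",Rr)):
    P=np.array([ray(s,u,v,75)[:2] for u,v in e]); f=np.polyfit(P[:,0],P[:,1],1)
    print(n,"slope",f[0],"y at x=370",np.polyval(f,370),P[[0,-1]].round(1).tolist(), e[0],e[-1])
w=cv2.inRange(hsv,(0,0,170),(180,50,255)); w[:,:265]=0;w[:,330:]=0;w[:85]=0;w[112:]=0
p=cv2.findNonZero(w); b=cv2.minAreaRect(p);print(b,[ray(s,*q,85).round(1).tolist() for q in cv2.boxPoints(b)])
c=np.array([(255,136),(360,134),(307,84),(307,189)])
print("mat",[ray(s,*q,5).round(1).tolist() for q in c])
r=np.flatnonzero(m[:,298]);print("orange rows",r[[0,-1]],[ray(s,298,v,75).round(1).tolist() for v in(r[0],r[-1]+1)])
E
```

```text
[ 16 189 255] [ 16 189 255] [ 11 160 153] [ 17  26 246] [ 16 120 221]Traceback (most recent call last):
  File "<stdin>", line 10, in <module>
IndexError: too many indices for array: array is 1-dimensional, but 2 were indexed
```

```bash
python3 - <<'E'
from h import *
s=dict(np.load("pics/w2.npz")); im=cv2.imread("pics/w2.png"); hsv=cv2.cvtColor(im,cv2.COLOR_BGR2HSV)
m=cv2.inRange(hsv,(5,165,235),(22,255,255)); m[:,:278]=0;m[:,325:]=0;m[190:]=0
L=[];Rr=[]
for y in range(116,164):
    x=np.flatnonzero(m[y]); 
    if len(x)>8: L.append((x[0],y));Rr.append((x[-1]+1,y))
for n,e in(("L",L),("R",Rr)):
    P=np.array([ray(s,u,v,75)[:2] for u,v in e]); f=np.polyfit(P[:,0],P[:,1],1)
    print(n,"slope",f[0],"y at x=370",np.polyval(f,370),P[[0,-1]].round(1).tolist(), e[0],e[-1])
w=cv2.inRange(hsv,(0,0,170),(180,50,255)); w[:,:265]=0;w[:,330:]=0;w[:85]=0;w[112:]=0
p=cv2.findNonZero(w); b=cv2.minAreaRect(p);print(b,[ray(s,*q,85).round(1).tolist() for q in cv2.boxPoints(b)])
c=np.array([(255,136),(360,134),(307,84),(307,189)])
print("mat",[ray(s,*q,5).round(1).tolist() for q in c])
r=np.flatnonzero(m[:,298]);print("orange rows",r[[0,-1]],[ray(s,298,v,75).round(1).tolist() for v in(r[0],r[-1]+1)])
E
```

```text
L slope -0.025340970515943077 y at x=370 -278.47158922461153 [[398.7, -279.2], [356.4, -278.1]] (np.int64(289), 116) (np.int64(289), 163)
R slope -0.008202987226252886 y at x=370 -295.9050378563678 [[398.8, -296.1], [356.4, -295.8]] (np.int64(308), 116) (np.int64(308), 163)
((297.0, 103.0), (16.0, 42.0), 90.0) [[416.4, -269.6, 85.0], [416.6, -305.1, 85.0], [403.5, -305.1, 85.0], [403.4, -269.1, 85.0]]
mat [[373.5, -233.9, 5.0], [376.2, -351.4, 5.0], [428.7, -292.7, 5.0], [312.3, -291.6, 5.0]]
orange rows [111 167] [[403.1, -287.3, 75.0], [351.7, -286.4, 75.0]]
```

Request:
move_arm --rows '[{"grip": 1,"dx": 3.6,"dy": -2.15,"dz": 3.0,"wx": 0,"wy": 0,"wz": 0.5},{"grip": 1,"dx": 0,"dy": 0,"dz": 5.0,"wx": 0,"wy": 0,"wz": 0},{"grip": 1,"dx": 0,"dy": 0,"dz": 5.0,"wx": 0,"wy": 0,"wz": 0},{"grip": 1,"dx": 0,"dy": 0,"dz": 4.0,"wx": 0,"wy": 0,"wz": 0},{"grip": 1,"dx": 0,"dy": 0,"dz": 2.5,"wx": 0,"wy": 0,"wz": 0},{"grip": 1,"dx": 0,"dy": 0,"dz": 0,"wx": 0,"wy": 0,"wz": 0},{"grip": 1,"dx": 0,"dy": 0,"dz": 0,"wx": 0,"wy": 0,"wz": 0}]'

```text
clock: 2.08
ee_pos: [375.0, -288.0, 48.4]
tcp_rot: [0.001, 1.0, -0.004, 0.001]
contact_force: [0.2, -0.5, -0.7]
finger_gap: 85.4
grasp_force: 0.0
```

Request:
move_arm --rows '[{"grip": 0,"dx": 0,"dy": 0,"dz": 0,"wx": 0,"wy": 0,"wz": 0},{"grip": 0,"dx": 0,"dy": 0,"dz": 0,"wx": 0,"wy": 0,"wz": 0},{"grip": 0,"dx": 0,"dy": 0,"dz": 0,"wx": 0,"wy": 0,"wz": 0},{"grip": 0,"dx": 0,"dy": 0,"dz": 0,"wx": 0,"wy": 0,"wz": 0},{"grip": 0,"dx": 0,"dy": 0,"dz": 0,"wx": 0,"wy": 0,"wz": 0},{"grip": 0,"dx": 0,"dy": 0,"dz": 0,"wx": 0,"wy": 0,"wz": 0}]' --squeeze 80

```text
clock: 2.82
ee_pos: [374.9, -287.5, 47.8]
tcp_rot: [0.0, 1.0, -0.004, 0.0]
contact_force: [-1.1, 0.7, 4.1]
finger_gap: 19.2
grasp_force: 78.6
```

Request:
move_arm --rows '[{"grip": 0,"dx": 0,"dy": 0,"dz": -3,"wx": 0,"wy": 0,"wz": 0},{"grip": 0,"dx": 0,"dy": 0,"dz": -5,"wx": 0,"wy": 0,"wz": 0},{"grip": 0,"dx": 2.5,"dy": -2.4,"dz": -2,"wx": 0,"wy": 0,"wz": 0},{"grip": 0,"dx": 4.0,"dy": -4.0,"dz": -1,"wx": 0,"wy": 0,"wz": 0},{"grip": 0,"dx": 4.2,"dy": -4.2,"dz": 0,"wx": 0,"wy": 0,"wz": 0},{"grip": 0,"dx": 4.2,"dy": -4.2,"dz": 0,"wx": 0,"wy": 0,"wz": 0},{"grip": 0,"dx": 3.5,"dy": -4.0,"dz": 0,"wx": 0,"wy": 0,"wz": 0},{"grip": 0,"dx": 2,"dy": -3,"dz": 0,"wx": 0,"wy": 0,"wz": 7.4}]'

```text
clock: 3.82
ee_pos: [580.6, -68.7, 155.0]
tcp_rot: [-0.0, 0.998, -0.069, -0.002]
contact_force: [-0.8, 0.3, -2.0]
finger_gap: 19.0
grasp_force: 78.6
```

Request:
move_arm --rows '[{"grip": 0,"dx": 0,"dy": 0,"dz": 0,"wx": 0,"wy": 0,"wz": 0},{"grip": 0,"dx": 0,"dy": 0,"dz": 0,"wx": 0,"wy": 0,"wz": 0}]'

```text
clock: 4.08
ee_pos: [579.2, -71.0, 155.7]
tcp_rot: [0.0, 0.998, -0.068, -0.002]
contact_force: [0.6, -0.2, -2.7]
finger_gap: 19.2
grasp_force: 78.8
```

```bash
python3 - <<'E'
from h import *
s,r,T=wrist("w3"); print(r["ee_pos"],T[:3,:3].round(4).tolist(),r["contact_force"],r["moment"])
s=save("scene","s3"); im=cv2.imread("pics/s3.png")
w=cv2.imread("pics/w3.png")
cv2.imwrite("pics/c3.png",np.hstack([cv2.resize(im[140:310,200:400],(500,425)),cv2.resize(w[0:400,200:440],(255,425))]))
E
```

```text
[579.19490087 -71.02282731 155.71912531] [[0.9907, -0.1359, -0.0034], [-0.1359, -0.9907, -0.0], [-0.0034, 0.0005, -1.0]] [ 0.55450171 -0.20967278 -2.73780241] [-0.01241147  0.04055342  0.00823167]
```

View pics/w3.png

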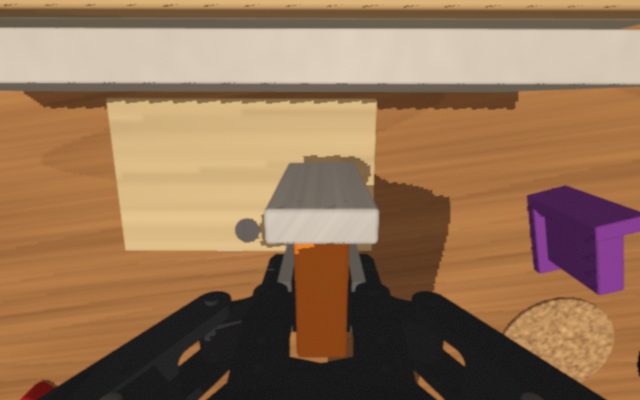

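The wrist view shows the square held upright. The panel top's front edge is at row ~84, nearly level across the image, so the yaw is about right. The stud (247,230) is clear to the left, and the flap's right edge is at x≈375.

```bash
python3 - <<'E'
from h import *
s=dict(np.load("pics/w3.npz")); im=cv2.imread("pics/w3.png"); g=cv2.cvtColor(im,cv2.COLOR_BGR2GRAY).astype(int)
P=[]
for u in range(10,500,10):
    col=g[60:110,u]; v=60+np.argmin(np.diff(col)); P.append((u,v+1))
P=np.array(P); f=np.polyfit(P[:,0],P[:,1],1); print(f, P[::8].tolist())
W=np.array([ray(s,u,np.polyval(f,u),150) for u in(10,500)]);d=W[0]-W[1];print(W,"yaw",np.arctan2(-d[0],d[1]))
n=np.array([d[1],-d[0]])/np.hypot(*d[:2]); print("face dist from TCP along ledge x",n@(W[0]-read_state()["ee_pos"])[:2],"n",n)
for q in((109,100),(377,100),(125,250),(247,230)): print(q,ray(s,*q,70).round(1))
E
```

```text
[2.83673469e-03 8.28418367e+01] [[10, 83], [90, 83], [170, 83], [250, 84], [330, 84], [410, 84], [490, 84]]
[[ 675.991771     41.47205327  150.        ]
 [ 649.10141231 -152.26992908  150.        ]] yaw -0.13791360788396873
face dist from TCP along ledge x 80.17317813184582 n [ 0.99050498 -0.13747683]
(109, 100) [670.7  53.8  70. ]
(377, 100) [ 647.6 -116.1   70. ]
(125, 250) [567.3  76.5  70. ]
(247, 230) [570.7 -15.5  70. ]
```

Request:
move_arm --rows '[{"grip": 0,"dx": 1.5,"dy": 0,"dz": 1.5,"wx": 0,"wy": 0,"wz": 0.1},{"grip": 0,"dx": 1.5,"dy": 0,"dz": 1.6,"wx": 0,"wy": -0.2,"wz": 0},{"grip": 0,"dx": 0,"dy": 0,"dz": 0,"wx": 0,"wy": 0,"wz": 0},{"grip": 0,"dx": 0,"dy": 0,"dz": 0,"wx": 0,"wy": 0,"wz": 0}]'

```text
clock: 4.68
ee_pos: [609.3, -75.8, 126.7]
tcp_rot: [-0.0, 0.998, -0.07, -0.002]
contact_force: [0.1, 0.1, -3.0]
finger_gap: 19.3
grasp_force: 78.8
```

```bash
cat > st.py <<'E'
from h import *
r=read_state();q=r["tcp_rot"];M=R.from_quat(np.r_[q[1:],q[0]]).as_matrix()
n=np.array([.9905,-.1375,0]);l=np.array([.1375,.9905,0])
p=r["ee_pos"];f=r["contact_force"];m=r["moment"]
print("t",round(r["clock"],2),"xl,yl,z",(n@(p-[659.2,-31,0])).round(2),(l@(p-[659.2,-31,0])).round(2),p[2].round(2),"F n,l,z",(n@f).round(2),(l@f).round(2),f[2].round(2),"M n,l",(n@m).round(3),(l@m).round(3),m[2].round(3),"pitch(toolx z)",M[2,0].round(4),"yaw",np.arctan2(M[1,0],M[0,0]).round(4))
E
python3 st.py
```

```text
t 4.67 xl,yl,z -43.25 -51.2 126.69 F n,l,z 0.06 0.15 -3.03 M n,l 0.032 0.02 0.035 pitch(toolx z) -0.004 yaw -0.1401
```

Request:
move_arm --rows '[{"grip": 0,"dx": 0.05,"dy": 0,"dz": 0,"wx": 0,"wy": 0.25,"wz": -0.1},{"grip": 0,"dx": 0.05,"dy": 0,"dz": 0,"wx": 0,"wy": 0,"wz": 0},{"grip": 0,"dx": 0.05,"dy": 0,"dz": 0,"wx": 0,"wy": 0,"wz": 0},{"grip": 0,"dx": 0,"dy": 0,"dz": 0,"wx": 0,"wy": 0,"wz": 0}]'

```text
clock: 5.18
ee_pos: [611.6, -75.2, 126.5]
tcp_rot: [0.0, 0.998, -0.068, 0.001]
contact_force: [0.4, 0.4, -3.1]
finger_gap: 19.1
grasp_force: 78.8
```

```bash
python3 st.py
```

```text
t 5.17 xl,yl,z -41.12 -50.33 126.5 F n,l,z 0.37 0.41 -3.07 M n,l 0.002 0.073 -0.0 pitch(toolx z) 0.0011 yaw -0.1371
```

No contact yet, so I advance in small steps.

Request:
move_arm --rows '[{"grip": 0,"dx": 0.07,"dy": 0,"dz": 0,"wx": 0,"wy": 0,"wz": 0},{"grip": 0,"dx": 0.07,"dy": 0,"dz": 0,"wx": 0,"wy": 0,"wz": 0},{"grip": 0,"dx": 0.06,"dy": 0,"dz": 0,"wx": 0,"wy": 0,"wz": 0},{"grip": 0,"dx": 0,"dy": 0,"dz": 0,"wx": 0,"wy": 0,"wz": 0}]'

```text
clock: 5.68
ee_pos: [613.5, -75.6, 126.3]
tcp_rot: [0.0, 0.998, -0.069, 0.0]
contact_force: [0.5, 0.8, -2.3]
finger_gap: 18.8
grasp_force: 78.8
```

Request:
move_arm --rows '[{"grip": 0,"dx": 0.05,"dy": 0,"dz": 0,"wx": 0,"wy": 0,"wz": 0},{"grip": 0,"dx": 0.05,"dy": 0,"dz": 0,"wx": 0,"wy": 0,"wz": 0},{"grip": 0,"dx": 0,"dy": 0,"dz": 0,"wx": 0,"wy": 0,"wz": 0},{"grip": 0,"dx": 0,"dy": 0,"dz": 0,"wx": 0,"wy": 0,"wz": 0}]'

```text
clock: 6.18
ee_pos: [614.5, -75.7, 126.3]
tcp_rot: [0.0, 0.998, -0.069, 0.0]
contact_force: [-0.5, 0.3, -2.6]
finger_gap: 19.3
grasp_force: 78.8
```

```bash
python3 st.py
```

```text
t 6.17 xl,yl,z -38.14 -50.43 126.33 F n,l,z -0.53 0.18 -2.61 M n,l -0.019 0.005 -0.006 pitch(toolx z) 0.0009 yaw -0.1373
```

Request:
move_arm --rows '[{"grip": 0,"dx": 0.05,"dy": 0,"dz": 0,"wx": 0,"wy": 0,"wz": 0},{"grip": 0,"dx": 0.05,"dy": 0,"dz": 0,"wx": 0,"wy": 0,"wz": 0},{"grip": 0,"dx": 0,"dy": 0,"dz": 0,"wx": 0,"wy": 0,"wz": 0},{"grip": 0,"dx": 0,"dy": 0,"dz": 0,"wx": 0,"wy": 0,"wz": 0}]'

```text
clock: 6.68
ee_pos: [615.4, -75.9, 126.3]
tcp_rot: [0.0, 0.998, -0.069, 0.0]
contact_force: [-0.4, 0.6, -3.9]
finger_gap: 19.4
grasp_force: 78.8
```

Request:
move_arm --rows '[{"grip": 0,"dx": 0.05,"dy": 0,"dz": 0,"wx": 0,"wy": 0,"wz": 0},{"grip": 0,"dx": 0.05,"dy": 0,"dz": 0,"wx": 0,"wy": 0,"wz": 0},{"grip": 0,"dx": 0,"dy": 0,"dz": 0,"wx": 0,"wy": 0,"wz": 0},{"grip": 0,"dx": 0,"dy": 0,"dz": 0,"wx": 0,"wy": 0,"wz": 0}]'

```text
clock: 7.18
ee_pos: [616.4, -76.0, 126.3]
tcp_rot: [0.0, 0.998, -0.069, 0.0]
contact_force: [-0.3, 0.3, -3.1]
finger_gap: 19.2
grasp_force: 78.8
```

```bash
python3 st.py
```

```text
t 7.17 xl,yl,z -36.17 -50.44 126.31 F n,l,z -0.37 0.22 -3.1 M n,l 0.026 0.004 0.032 pitch(toolx z) 0.0008 yaw -0.1373
```

Request:
move_arm --rows '[{"grip": 0,"dx": 0.05,"dy": 0,"dz": 0,"wx": 0,"wy": 0,"wz": 0},{"grip": 0,"dx": 0.05,"dy": 0,"dz": 0,"wx": 0,"wy": 0,"wz": 0},{"grip": 0,"dx": 0.05,"dy": 0,"dz": 0,"wx": 0,"wy": 0,"wz": 0},{"grip": 0,"dx": 0,"dy": 0,"dz": 0,"wx": 0,"wy": 0,"wz": 0}]'

```text
clock: 7.68
ee_pos: [617.1, -76.0, 126.3]
tcp_rot: [-0.0, 0.998, -0.069, -0.001]
contact_force: [-3.9, 0.3, -0.7]
finger_gap: 19.1
grasp_force: 79.2
```

```bash
python3 st.py; python3 - <<'E'
from h import *
s,r,T=wrist("w4"); im=cv2.imread("pics/w4.png"); cv2.imwrite("pics/c4.png",cv2.resize(im[0:260,160:500],None,fx=2.3,fy=2.3))
E
```

```text
t 7.67 xl,yl,z -35.54 -50.39 126.31 F n,l,z -3.88 -0.2 -0.66 M n,l -0.001 0.799 -0.056 pitch(toolx z) -0.001 yaw -0.1373
```

View pics/c4.png

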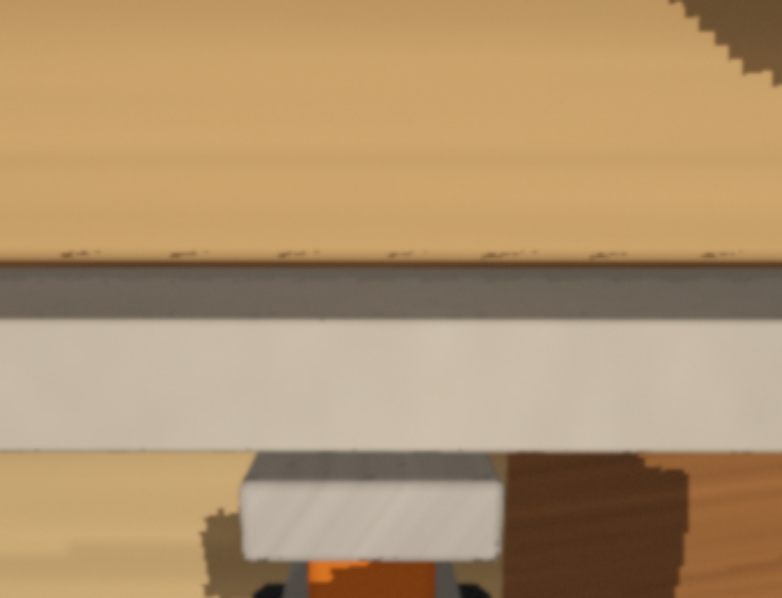

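The crop shows the upright's back touching just at the panel's front edge, about row 450 in the crop. The contact force is 3.9 N. I back off about 1.5 mm and descend.

Request:
move_arm --rows '[{"grip": 0,"dx": -0.15,"dy": 0,"dz": 0,"wx": 0,"wy": 0,"wz": 0},{"grip": 0,"dx": 0,"dy": 0,"dz": 0.4,"wx": 0,"wy": 0,"wz": 0},{"grip": 0,"dx": 0,"dy": 0,"dz": 0.4,"wx": 0,"wy": 0,"wz": 0},{"grip": 0,"dx": 0,"dy": 0,"dz": 0,"wx": 0,"wy": 0,"wz": 0},{"grip": 0,"dx": 0,"dy": 0,"dz": 0,"wx": 0,"wy": 0,"wz": 0}]'

```text
clock: 8.35
ee_pos: [616.7, -76.0, 118.2]
tcp_rot: [0.0, 0.998, -0.069, 0.001]
contact_force: [-0.6, -0.7, -3.2]
finger_gap: 18.9
grasp_force: 79.1
```

```bash
python3 st.py
```

```text
t 8.35 xl,yl,z -35.9 -50.44 118.15 F n,l,z -0.46 -0.82 -3.17 M n,l -0.034 0.041 -0.044 pitch(toolx z) 0.0012 yaw -0.1372
```

Request:
move_arm --rows '[{"grip": 0,"dx": 0,"dy": 0,"dz": 0.1,"wx": 0,"wy": 0,"wz": 0},{"grip": 0,"dx": 0,"dy": 0,"dz": 0.1,"wx": 0,"wy": 0,"wz": 0},{"grip": 0,"dx": 0,"dy": 0,"dz": 0.1,"wx": 0,"wy": 0,"wz": 0},{"grip": 0,"dx": 0,"dy": 0,"dz": 0.1,"wx": 0,"wy": 0,"wz": 0},{"grip": 0,"dx": 0,"dy": 0,"dz": 0,"wx": 0,"wy": 0,"wz": 0}]'

```text
clock: 8.98
ee_pos: [616.4, -76.0, 114.1]
tcp_rot: [0.0, 0.998, -0.069, 0.0]
contact_force: [-0.3, -0.2, -3.1]
finger_gap: 19.4
grasp_force: 79.1
```

```bash
python3 st.py
```

```text
t 8.97 xl,yl,z -36.24 -50.42 114.14 F n,l,z -0.22 -0.24 -3.07 M n,l 0.037 0.032 0.015 pitch(toolx z) 0.0006 yaw -0.1373
```

Request:
move_arm --rows '[{"grip": 0,"dx": 0,"dy": 0,"dz": 0.1,"wx": 0,"wy": 0,"wz": 0},{"grip": 0,"dx": 0,"dy": 0,"dz": 0.1,"wx": 0,"wy": 0,"wz": 0},{"grip": 0,"dx": 0,"dy": 0,"dz": 0.1,"wx": 0,"wy": 0,"wz": 0},{"grip": 0,"dx": 0,"dy": 0,"dz": 0.1,"wx": 0,"wy": 0,"wz": 0},{"grip": 0,"dx": 0,"dy": 0,"dz": 0,"wx": 0,"wy": 0,"wz": 0}]'

```text
clock: 9.6
ee_pos: [616.6, -76.0, 111.0]
tcp_rot: [0.0, 0.998, -0.069, 0.001]
contact_force: [-1.4, 1.3, 0.7]
finger_gap: 19.3
grasp_force: 79.2
```

```bash
python3 st.py
```

```text
t 9.6 xl,yl,z -36.06 -50.43 111.05 F n,l,z -1.56 1.14 0.67 M n,l 0.006 0.492 0.025 pitch(toolx z) 0.0014 yaw -0.1373
```

Request:
move_arm --rows '[{"grip": 0,"dx": 0,"dy": 0,"dz": 0.1,"wx": 0,"wy": 0,"wz": 0},{"grip": 0,"dx": 0,"dy": 0,"dz": 0.1,"wx": 0,"wy": 0,"wz": 0},{"grip": 0,"dx": 0,"dy": 0,"dz": 0.1,"wx": 0,"wy": 0,"wz": 0},{"grip": 0,"dx": 0,"dy": 0,"dz": 0,"wx": 0,"wy": 0,"wz": 0}]'

```text
clock: 10.1
ee_pos: [616.3, -76.0, 107.1]
tcp_rot: [0.0, 0.998, -0.069, 0.0]
contact_force: [-1.5, 1.1, 2.5]
finger_gap: 19.3
grasp_force: 79.3
```

```bash
python3 st.py
```

```text
t 10.1 xl,yl,z -36.26 -50.43 107.15 F n,l,z -1.67 0.91 2.49 M n,l 0.025 0.625 0.051 pitch(toolx z) 0.0006 yaw -0.1373
```

Request:
move_arm --rows '[{"grip": 0,"dx": 0,"dy": 0,"dz": 0.06,"wx": 0,"wy": 0,"wz": 0},{"grip": 0,"dx": 0,"dy": 0,"dz": 0.06,"wx": 0,"wy": 0,"wz": 0},{"grip": 0,"dx": 0,"dy": 0,"dz": 0.06,"wx": 0,"wy": 0,"wz": 0},{"grip": 0,"dx": 0,"dy": 0,"dz": 0.06,"wx": 0,"wy": 0,"wz": 0},{"grip": 0,"dx": 0,"dy": 0,"dz": 0,"wx": 0,"wy": 0,"wz": 0}]'

```text
clock: 10.72
ee_pos: [616.3, -76.0, 104.7]
tcp_rot: [0.0, 0.998, -0.069, 0.0]
contact_force: [-2.9, 0.4, 1.9]
finger_gap: 18.9
grasp_force: 79.3
```

```bash
python3 st.py
```

```text
t 10.72 xl,yl,z -36.3 -50.42 104.72 F n,l,z -2.89 0.01 1.89 M n,l 0.036 0.75 0.008 pitch(toolx z) 0.0005 yaw -0.1373
```

Request:
move_arm --rows '[{"grip": 0,"dx": 0,"dy": 0,"dz": 0.05,"wx": 0,"wy": 0,"wz": 0},{"grip": 0,"dx": 0,"dy": 0,"dz": 0.05,"wx": 0,"wy": 0,"wz": 0},{"grip": 0,"dx": 0,"dy": 0,"dz": 0,"wx": 0,"wy": 0,"wz": 0}]'

```text
clock: 11.1
ee_pos: [616.3, -75.9, 103.8]
tcp_rot: [0.0, 0.998, -0.069, 0.0]
contact_force: [-2.6, 0.5, 2.0]
finger_gap: 19.6
grasp_force: 79.3
```

```bash
python3 st.py
```

```text
t 11.1 xl,yl,z -36.35 -50.42 103.76 F n,l,z -2.62 0.16 1.96 M n,l 0.003 0.843 -0.055 pitch(toolx z) 0.0004 yaw -0.1373
```

Request:
move_arm --rows '[{"grip": 0,"dx": 0,"dy": 0,"dz": 0.05,"wx": 0,"wy": 0,"wz": 0},{"grip": 0,"dx": 0,"dy": 0,"dz": 0,"wx": 0,"wy": 0,"wz": 0}]'

```text
clock: 11.35
ee_pos: [616.3, -76.0, 103.3]
tcp_rot: [0.0, 0.998, -0.069, 0.0]
contact_force: [-1.1, 0.9, 2.4]
finger_gap: 19.3
grasp_force: 79.4
```

Request:
move_arm --rows '[{"grip": 0,"dx": 0,"dy": 0,"dz": 0.05,"wx": 0,"wy": 0,"wz": 0},{"grip": 0,"dx": 0,"dy": 0,"dz": 0,"wx": 0,"wy": 0,"wz": 0}]'

```text
clock: 11.6
ee_pos: [616.3, -76.0, 103.1]
tcp_rot: [0.0, 0.998, -0.069, 0.0]
contact_force: [-3.5, -0.0, 3.3]
finger_gap: 19.1
grasp_force: 79.7
```

Request:
move_arm --rows '[{"grip": 0,"dx": 0,"dy": 0,"dz": 0.04,"wx": 0,"wy": 0,"wz": 0},{"grip": 0,"dx": 0,"dy": 0,"dz": 0,"wx": 0,"wy": 0,"wz": 0}]'

```text
clock: 11.85
ee_pos: [616.3, -76.0, 103.0]
tcp_rot: [0.0, 0.998, -0.069, 0.0]
contact_force: [-5.3, 1.7, 4.5]
finger_gap: 18.9
grasp_force: 79.9
```

```bash
python3 st.py
```

```text
t 11.85 xl,yl,z -36.29 -50.43 103.05 F n,l,z -5.5 0.96 4.47 M n,l -0.029 1.283 0.009 pitch(toolx z) 0.0008 yaw -0.1373
```

Request:
move_arm --rows '[{"grip": 0,"dx": 0.06,"dy": 0,"dz": 0.02,"wx": 0,"wy": 0,"wz": 0},{"grip": 0,"dx": 0.04,"dy": 0,"dz": 0.02,"wx": 0,"wy": 0,"wz": 0},{"grip": 0,"dx": 0,"dy": 0,"dz": 0,"wx": 0,"wy": 0,"wz": 0}]'

```text
clock: 12.22
ee_pos: [617.0, -76.0, 103.0]
tcp_rot: [0.0, 0.998, -0.069, 0.0]
contact_force: [-6.5, 0.4, 6.7]
finger_gap: 19.0
grasp_force: 80.2
```

```bash
python3 st.py
```

```text
t 12.22 xl,yl,z -35.6 -50.4 102.99 F n,l,z -6.46 -0.46 6.69 M n,l -0.027 1.579 0.02 pitch(toolx z) 0.0003 yaw -0.1372
```

Request:
move_arm --rows '[{"grip": 0,"dx": 0.03,"dy": 0,"dz": 0.03,"wx": 0,"wy": 0,"wz": 0},{"grip": 0,"dx": 0.03,"dy": 0,"dz": 0.03,"wx": 0,"wy": 0,"wz": 0},{"grip": 0,"dx": 0,"dy": 0,"dz": 0,"wx": 0,"wy": 0,"wz": 0}]'

```text
clock: 12.6
ee_pos: [617.0, -76.0, 103.0]
tcp_rot: [0.0, 0.998, -0.069, -0.0]
contact_force: [-9.2, 0.9, 9.7]
finger_gap: 19.2
grasp_force: 80.4
```

```bash
python3 st.py
```

```text
t 12.6 xl,yl,z -35.6 -50.38 103.0 F n,l,z -9.23 -0.41 9.7 M n,l -0.001 1.942 -0.046 pitch(toolx z) -0.0006 yaw -0.1372
```

Request:
move_arm --rows '[{"grip": 0,"dx": 0.05,"dy": 0,"dz": 0.02,"wx": 0,"wy": 0,"wz": 0},{"grip": 0,"dx": 0.05,"dy": 0,"dz": 0.02,"wx": 0,"wy": 0,"wz": 0},{"grip": 0,"dx": 0,"dy": 0,"dz": 0,"wx": 0,"wy": 0,"wz": 0}]'

```text
clock: 12.98
ee_pos: [617.0, -76.0, 103.0]
tcp_rot: [0.0, 0.998, -0.069, -0.001]
contact_force: [-12.0, 1.0, 11.5]
finger_gap: 19.0
grasp_force: 80.8
```

```bash
python3 st.py
```

```text
t 12.97 xl,yl,z -35.6 -50.41 102.98 F n,l,z -11.99 -0.62 11.51 M n,l -0.038 2.427 0.001 pitch(toolx z) -0.0025 yaw -0.1373
```

Request:
move_arm --rows '[{"grip": 0,"dx": 0.03,"dy": 0,"dz": 0.02,"wx": 0,"wy": 0,"wz": 0},{"grip": 0,"dx": 0,"dy": 0,"dz": 0,"wx": 0,"wy": 0,"wz": 0},{"grip": 0,"dx": 0,"dy": 0,"dz": 0,"wx": 0,"wy": 0,"wz": 0}]'

```text
clock: 13.35
ee_pos: [617.0, -76.0, 103.0]
tcp_rot: [0.0, 0.998, -0.069, -0.002]
contact_force: [-12.8, 1.7, 12.4]
finger_gap: 19.0
grasp_force: 80.9
```

```bash
python3 st.py
```

```text
t 13.35 xl,yl,z -35.61 -50.41 102.97 F n,l,z -12.94 -0.05 12.37 M n,l 0.047 2.61 0.003 pitch(toolx z) -0.003 yaw -0.1373
```

Request:
move_arm --rows '[{"grip": 0,"dx": 0.04,"dy": 0,"dz": 0.02,"wx": 0,"wy": 0.15,"wz": 0},{"grip": 0,"dx": 0.03,"dy": 0,"dz": 0.01,"wx": 0,"wy": 0,"wz": 0},{"grip": 0,"dx": 0,"dy": 0,"dz": 0,"wx": 0,"wy": 0,"wz": 0},{"grip": 0,"dx": 0,"dy": 0,"dz": 0,"wx": 0,"wy": 0,"wz": 0}]'

```text
clock: 13.85
ee_pos: [617.1, -76.0, 102.9]
tcp_rot: [0.0, 0.998, -0.069, -0.001]
contact_force: [-15.5, 1.1, 14.7]
finger_gap: 19.2
grasp_force: 81.1
```

```bash
python3 st.py; python3 - <<'E'
from h import *
s,r,T=wrist("w5"); im=cv2.imread("pics/w5.png"); a=cv2.resize(im[20:260,200:440],(480,480))
s=save("scene","s5"); b=cv2.imread("pics/s5.png")[150:270,270:390]
cv2.imwrite("pics/c5.png",np.hstack([a[:,:400],cv2.resize(b,(400,480))]))
E
```

```text
t 13.85 xl,yl,z -35.56 -50.37 102.93 F n,l,z -15.48 -1.06 14.66 M n,l 0.026 2.964 -0.02 pitch(toolx z) -0.0016 yaw -0.1373
```

View pics/c5.png

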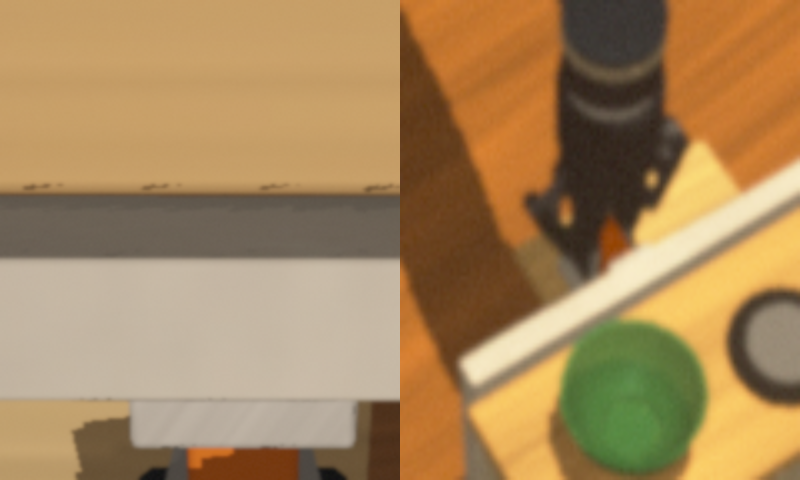

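The crop shows the upright's top flush against the panel, with no gap at row 400 of the left half. Forces are 15 N on the panel and about 18 N on the flap. I hold for 2.5 s.

Request:
move_arm --rows '[{"grip": 0,"dx": 0,"dy": 0,"dz": 0,"wx": 0,"wy": 0,"wz": 0},{"grip": 0,"dx": 0,"dy": 0,"dz": 0,"wx": 0,"wy": 0,"wz": 0},{"grip": 0,"dx": 0,"dy": 0,"dz": 0,"wx": 0,"wy": 0,"wz": 0},{"grip": 0,"dx": 0,"dy": 0,"dz": 0,"wx": 0,"wy": 0,"wz": 0},{"grip": 0,"dx": 0,"dy": 0,"dz": 0,"wx": 0,"wy": 0,"wz": 0},{"grip": 0,"dx": 0,"dy": 0,"dz": 0,"wx": 0,"wy": 0,"wz": 0},{"grip": 0,"dx": 0,"dy": 0,"dz": 0,"wx": 0,"wy": 0,"wz": 0},{"grip": 0,"dx": 0,"dy": 0,"dz": 0,"wx": 0,"wy": 0,"wz": 0}]'

```text
clock: 14.95
ee_pos: [617.1, -76.0, 102.9]
tcp_rot: [0.0, 0.998, -0.069, -0.001]
contact_force: [-15.9, 2.1, 15.1]
finger_gap: 19.3
grasp_force: 81.1
```

Request:
move_arm --rows '[{"grip": 0,"dx": 0.03,"dy": 0,"dz": 0,"wx": 0,"wy": 0.1,"wz": 0},{"grip": 0,"dx": 0,"dy": 0,"dz": 0,"wx": 0,"wy": 0,"wz": 0},{"grip": 0,"dx": 0,"dy": 0,"dz": 0,"wx": 0,"wy": 0,"wz": 0},{"grip": 0,"dx": 0,"dy": 0,"dz": 0,"wx": 0,"wy": 0,"wz": 0},{"grip": 0,"dx": 0,"dy": 0,"dz": 0,"wx": 0,"wy": 0,"wz": 0},{"grip": 0,"dx": 0,"dy": 0,"dz": 0,"wx": 0,"wy": 0,"wz": 0},{"grip": 0,"dx": 0,"dy": 0,"dz": 0,"wx": 0,"wy": 0,"wz": 0},{"grip": 0,"dx": 0,"dy": 0,"dz": 0,"wx": 0,"wy": 0,"wz": 0}]'

```text
clock: 15.95
ee_pos: [617.1, -76.0, 102.9]
tcp_rot: [0.0, 0.998, -0.069, -0.0]
contact_force: [-15.8, 2.0, 15.5]
finger_gap: 19.0
grasp_force: 81.1
```

Request:
move_arm --rows '[{"grip": 0,"dx": 0,"dy": 0,"dz": 0,"wx": 0,"wy": 0,"wz": 0},{"grip": 0,"dx": 0,"dy": 0,"dz": 0,"wx": 0,"wy": 0,"wz": 0},{"grip": 0,"dx": 0,"dy": 0,"dz": 0,"wx": 0,"wy": 0,"wz": 0},{"grip": 0,"dx": 0,"dy": 0,"dz": 0,"wx": 0,"wy": 0,"wz": 0}]'

```text
clock: 16.45
ee_pos: [617.1, -76.0, 102.9]
tcp_rot: [0.0, 0.998, -0.069, -0.0]
contact_force: [-16.0, 3.0, 14.5]
finger_gap: 19.0
grasp_force: 81.1
```

```bash
python3 st.py
```

```text
t 16.45 xl,yl,z -35.52 -50.41 102.86 F n,l,z -16.27 0.78 14.49 M n,l 0.015 3.119 -0.042 pitch(toolx z) -0.0004 yaw -0.1373
```

Request:
move_arm --rows '[{"grip": 0,"dx": 0.03,"dy": 0,"dz": -0.02,"wx": 0,"wy": 0,"wz": 0},{"grip": 0,"dx": 0.03,"dy": 0,"dz": -0.02,"wx": 0,"wy": 0,"wz": 0},{"grip": 0,"dx": 0,"dy": 0,"dz": 0,"wx": 0,"wy": 0,"wz": 0},{"grip": 0,"dx": 0,"dy": 0,"dz": 0,"wx": 0,"wy": 0,"wz": 0},{"grip": 0,"dx": 0,"dy": 0,"dz": 0,"wx": 0,"wy": 0,"wz": 0},{"grip": 0,"dx": 0,"dy": 0,"dz": 0,"wx": 0,"wy": 0,"wz": 0},{"grip": 0,"dx": 0,"dy": 0,"dz": 0,"wx": 0,"wy": 0,"wz": 0},{"grip": 0,"dx": 0,"dy": 0,"dz": 0,"wx": 0,"wy": 0,"wz": 0}]'

```text
clock: 17.45
ee_pos: [617.1, -76.0, 102.8]
tcp_rot: [0.0, 0.998, -0.069, -0.001]
contact_force: [-16.7, 2.5, 14.8]
finger_gap: 19.0
grasp_force: 81.1
```

Request:
move_arm --rows '[{"grip": 0,"dx": 0,"dy": 0,"dz": 0,"wx": 0,"wy": 0,"wz": 0},{"grip": 0,"dx": 0,"dy": 0,"dz": 0,"wx": 0,"wy": 0,"wz": 0},{"grip": 0,"dx": 0,"dy": 0,"dz": 0,"wx": 0,"wy": 0,"wz": 0},{"grip": 0,"dx": 0,"dy": 0,"dz": 0,"wx": 0,"wy": 0,"wz": 0},{"grip": 0,"dx": 0,"dy": 0,"dz": 0,"wx": 0,"wy": 0,"wz": 0},{"grip": 0,"dx": 0,"dy": 0,"dz": 0,"wx": 0,"wy": 0,"wz": 0}]'

```text
clock: 18.2
ee_pos: [617.1, -76.0, 102.8]
tcp_rot: [0.0, 0.998, -0.069, -0.001]
contact_force: [-16.0, 3.0, 14.5]
finger_gap: 18.7
grasp_force: 81.1
```

```bash
python3 st.py
```

```text
t 18.2 xl,yl,z -35.52 -50.38 102.85 F n,l,z -16.25 0.73 14.49 M n,l -0.051 3.239 -0.034 pitch(toolx z) -0.0018 yaw -0.1373
```

Request:
move_arm --rows '[{"grip": 0,"dx": 0.06,"dy": 0,"dz": -0.05,"wx": 0,"wy": 0.1,"wz": 0},{"grip": 0,"dx": 0.06,"dy": 0,"dz": -0.05,"wx": 0,"wy": 0,"wz": 0},{"grip": 0,"dx": 0,"dy": 0,"dz": 0,"wx": 0,"wy": 0,"wz": 0},{"grip": 0,"dx": 0,"dy": 0,"dz": 0,"wx": 0,"wy": 0,"wz": 0}]'

```text
clock: 18.7
ee_pos: [617.1, -76.0, 102.9]
tcp_rot: [0.0, 0.998, -0.069, -0.002]
contact_force: [-18.2, 3.3, 13.4]
finger_gap: 19.2
grasp_force: 81.0
```

```bash
python3 st.py
```

```text
t 18.7 xl,yl,z -35.52 -50.39 102.87 F n,l,z -18.51 0.8 13.36 M n,l -0.019 3.354 -0.04 pitch(toolx z) -0.0031 yaw -0.1374
```

Request:
move_arm --rows '[{"grip": 0,"dx": 0,"dy": 0,"dz": 0,"wx": 0,"wy": 0,"wz": 0},{"grip": 0,"dx": 0,"dy": 0,"dz": 0,"wx": 0,"wy": 0,"wz": 0},{"grip": 0,"dx": 0,"dy": 0,"dz": 0,"wx": 0,"wy": 0,"wz": 0},{"grip": 0,"dx": 0,"dy": 0,"dz": 0,"wx": 0,"wy": 0,"wz": 0},{"grip": 0,"dx": 0,"dy": 0,"dz": 0,"wx": 0,"wy": 0,"wz": 0},{"grip": 0,"dx": 0,"dy": 0,"dz": 0,"wx": 0,"wy": 0,"wz": 0},{"grip": 0,"dx": 0,"dy": 0,"dz": 0,"wx": 0,"wy": 0,"wz": 0},{"grip": 0,"dx": 0,"dy": 0,"dz": 0,"wx": 0,"wy": 0,"wz": 0}]'

```text
clock: 19.7
ee_pos: [617.1, -76.0, 102.9]
tcp_rot: [0.0, 0.998, -0.069, -0.002]
contact_force: [-18.8, 1.8, 13.0]
finger_gap: 19.1
grasp_force: 81.0
```

```bash
python3 st.py
```

```text
t 19.7 xl,yl,z -35.53 -50.38 102.89 F n,l,z -18.89 -0.85 13.02 M n,l -0.044 3.405 -0.052 pitch(toolx z) -0.003 yaw -0.1374
```

Request:
move_arm --rows '[{"grip": 0,"dx": -0.1,"dy": 0,"dz": -0.1,"wx": 0,"wy": 0,"wz": 0},{"grip": 0,"dx": -0.1,"dy": 0,"dz": -0.15,"wx": 0,"wy": 0,"wz": 0},{"grip": 0,"dx": -0.2,"dy": 0,"dz": -0.3,"wx": 0,"wy": 0,"wz": 0},{"grip": 0,"dx": -0.5,"dy": 0,"dz": -1.0,"wx": 0,"wy": 0,"wz": 0},{"grip": 0,"dx": -1.0,"dy": 0,"dz": -2.5,"wx": 0,"wy": 0,"wz": 0},{"grip": 0,"dx": -1.5,"dy": 0,"dz": -2,"wx": 0,"wy": 0,"wz": 0},{"grip": 0,"dx": -1,"dy": 0,"dz": 0,"wx": 0,"wy": 0,"wz": 0},{"grip": 0,"dx": 0,"dy": 0,"dz": 0,"wx": 0,"wy": 0,"wz": 0}]'

```text
clock: 20.7
ee_pos: [578.0, -70.6, 162.1]
tcp_rot: [0.0, 0.998, -0.069, 0.004]
contact_force: [-0.1, 0.3, -4.1]
finger_gap: 19.5
grasp_force: 78.8
```

```bash
python3 st.py; python3 - <<'E'
from h import *
# flap check: free-edge corners from top view, upper face; compare with levelled prediction
s=save("top","t6"); 
s,r,T=wrist("w6"); im=cv2.imread("pics/w6.png"); t=cv2.imread("pics/t6.png")[150:240,240:360]
cv2.imwrite("pics/c6.png",np.hstack([cv2.resize(im[0:400,60:460],(450,450)),cv2.resize(t[:,:90],(350,450))[:, :350]]))
E
```

```text
t 20.7 xl,yl,z -75.0 -50.43 162.07 F n,l,z -0.16 0.31 -4.13 M n,l 0.014 0.071 -0.019 pitch(toolx z) 0.0078 yaw -0.1373
```

View pics/c6.png

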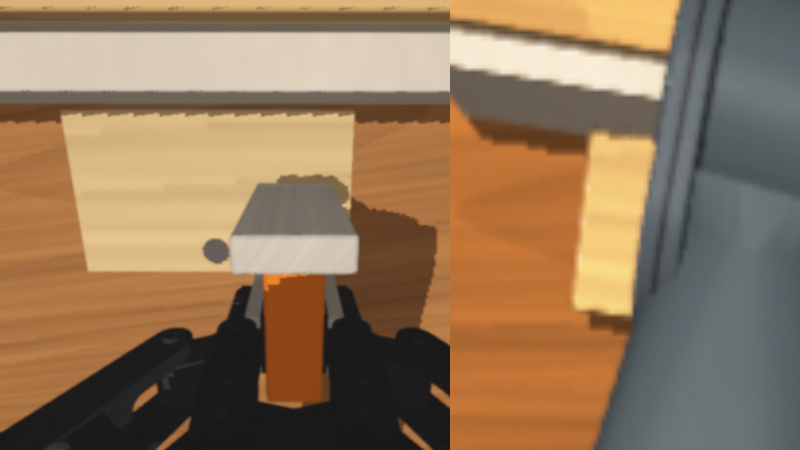

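The crop shows the flap clear of the square, looking level, and the square still sits in the hand as before. I carry it back.

Request:
move_arm --rows '[{"grip": 0,"dx": 0,"dy": 0,"dz": 0,"wx": 0,"wy": -0.4,"wz": -7.4},{"grip": 0,"dx": -2.5,"dy": 2.5,"dz": 0,"wx": 0,"wy": 0,"wz": 0},{"grip": 0,"dx": -4,"dy": 4,"dz": 0,"wx": 0,"wy": 0,"wz": 0},{"grip": 0,"dx": -4,"dy": 4.2,"dz": 0,"wx": 0,"wy": 0,"wz": 0},{"grip": 0,"dx": -4,"dy": 4.2,"dz": 0,"wx": 0,"wy": 0,"wz": 0},{"grip": 0,"dx": -3.5,"dy": 4.2,"dz": 0,"wx": 0,"wy": 0,"wz": 0},{"grip": 0,"dx": -2.4,"dy": 3.0,"dz": 0,"wx": 0,"wy": 0,"wz": 0},{"grip": 0,"dx": 0,"dy": 0,"dz": 0,"wx": 0,"wy": 0,"wz": 0}]'

```text
clock: 21.8
ee_pos: [370.8, -292.0, 161.4]
tcp_rot: [0.0, 1.0, -0.006, -0.001]
contact_force: [0.8, 0.2, -3.3]
finger_gap: 19.1
grasp_force: 79.0
```

```bash
python3 st.py; python3 -c "
from h import *
print(read_state()['ee_pos'])"
```

```text
t 21.8 xl,yl,z -249.79 -298.15 161.39 F n,l,z 0.77 0.3 -3.3 M n,l 0.11 -0.003 -0.002 pitch(toolx z) -0.001 yaw -0.013
[ 370.79008548 -291.97365673  161.38860966]
```

Request:
move_arm --rows '[{"grip": 0,"dx": 0,"dy": 0,"dz": 3,"wx": 0,"wy": 0,"wz": 0},{"grip": 0,"dx": 0,"dy": 0,"dz": 4,"wx": 0,"wy": 0,"wz": 0},{"grip": 0,"dx": 0,"dy": 0,"dz": 2.5,"wx": 0,"wy": 0,"wz": 0},{"grip": 0,"dx": 0,"dy": 0,"dz": 1,"wx": 0,"wy": 0,"wz": 0},{"grip": 0,"dx": 0,"dy": 0,"dz": 0.4,"wx": 0,"wy": 0,"wz": 0},{"grip": 0,"dx": 0,"dy": 0,"dz": 0.2,"wx": 0,"wy": 0,"wz": 0},{"grip": 0,"dx": 0,"dy": 0,"dz": 0,"wx": 0,"wy": 0,"wz": 0},{"grip": 0,"dx": 0,"dy": 0,"dz": 0,"wx": 0,"wy": 0,"wz": 0}]'

```text
clock: 22.8
ee_pos: [372.8, -290.6, 52.3]
tcp_rot: [0.001, 1.0, -0.004, 0.001]
contact_force: [0.0, 0.3, -3.3]
finger_gap: 19.2
grasp_force: 79.1
```

Request:
move_arm --rows '[{"grip": 0,"dx": 0,"dy": 0,"dz": 0.15,"wx": 0,"wy": 0,"wz": 0},{"grip": 0,"dx": 0,"dy": 0,"dz": 0.15,"wx": 0,"wy": 0,"wz": 0},{"grip": 0,"dx": 0,"dy": 0,"dz": 0.1,"wx": 0,"wy": 0,"wz": 0},{"grip": 0,"dx": 0,"dy": 0,"dz": 0,"wx": 0,"wy": 0,"wz": 0},{"grip": 0,"dx": 0,"dy": 0,"dz": 0,"wx": 0,"wy": 0,"wz": 0}]'

```text
clock: 23.42
ee_pos: [372.3, -290.1, 47.9]
tcp_rot: [0.0, 1.0, -0.004, -0.0]
contact_force: [-3.5, 1.8, 3.5]
finger_gap: 19.3
grasp_force: 79.8
```

```bash
python3 st.py
```

```text
t 23.43 xl,yl,z -248.58 -296.08 47.89 F n,l,z -3.72 1.29 3.5 M n,l 0.32 0.492 0.032 pitch(toolx z) -0.0001 yaw -0.0081
```

Seated on the mat. I release and rise.

Request:
move_arm --rows '[{"grip": 0.3,"dx": 0,"dy": 0,"dz": 0,"wx": 0,"wy": 0,"wz": 0},{"grip": 0.7,"dx": 0,"dy": 0,"dz": 0,"wx": 0,"wy": 0,"wz": 0},{"grip": 1,"dx": 0,"dy": 0,"dz": 0,"wx": 0,"wy": 0,"wz": 0},{"grip": 1,"dx": 0,"dy": 0,"dz": 0,"wx": 0,"wy": 0,"wz": 0},{"grip": 1,"dx": 0,"dy": 0,"dz": 0,"wx": 0,"wy": 0,"wz": 0},{"grip": 1,"dx": 0,"dy": 0,"dz": 0,"wx": 0,"wy": 0,"wz": 0}]'

```text
clock: 24.18
ee_pos: [372.3, -290.1, 47.3]
tcp_rot: [0.0, 1.0, -0.004, -0.0]
contact_force: [-0.1, 0.6, -0.3]
finger_gap: 85.4
grasp_force: 0.0
```

Request:
move_arm --rows '[{"grip": 1,"dx": 0,"dy": 0,"dz": -2,"wx": 0,"wy": 0,"wz": 0},{"grip": 1,"dx": 0,"dy": 0,"dz": -4,"wx": 0,"wy": 0,"wz": 0},{"grip": 1,"dx": 0,"dy": 0,"dz": -5,"wx": 0,"wy": 0,"wz": 0},{"grip": 1,"dx": 0,"dy": 0,"dz": -5,"wx": 0,"wy": 0,"wz": 0},{"grip": 1,"dx": -4,"dy": 0,"dz": -4,"wx": 0,"wy": 0,"wz": 0},{"grip": 1,"dx": 0,"dy": 0,"dz": 0,"wx": 0,"wy": 0,"wz": 0},{"grip": 1,"dx": 0,"dy": 0,"dz": 0,"wx": 0,"wy": 0,"wz": 0}]'

```text
clock: 25.05
ee_pos: [332.5, -289.8, 247.0]
tcp_rot: [0.0, 1.0, -0.004, 0.0]
contact_force: [0.9, -0.5, -0.1]
finger_gap: 85.5
grasp_force: 0.0
```

```bash
python3 st.py; python3 - <<'E'
from h import *
s=save("top","t7"); t=cv2.imread("pics/t7.png"); s=save("scene","s7"); b=cv2.imread("pics/s7.png")
a=cv2.imread("pics/scene1.png")
z=lambda i:cv2.resize(i,(400,300),interpolation=cv2.INTER_CUBIC)
cv2.imwrite("pics/c7.png",np.vstack([np.hstack([z(t[90:310,220:480]),z(b[170:290,170:330])]),np.hstack([z(a[165:245,290:397]),z(b[165:245,290:397])])]))
E
```

```text
t 25.05 xl,yl,z -288.03 -301.23 247.04 F n,l,z 1.0 -0.32 -0.14 M n,l -0.043 -0.049 0.031 pitch(toolx z) 0.0005 yaw -0.0086
```

View pics/c7.png

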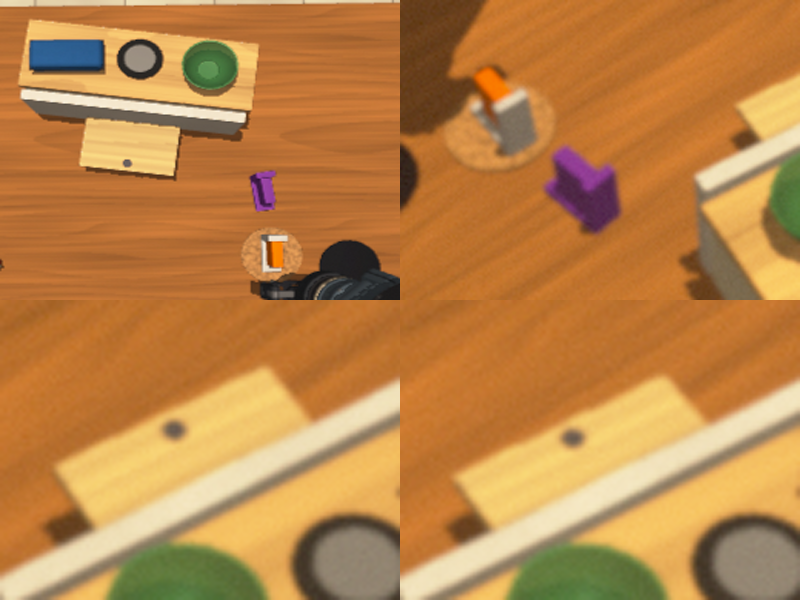

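The picture shows the square upright on the cork, the flap lowered level and the other things unmoved. Handing in.

```bash
python3 -c "
from station import *
print(finish_job())"
```

```text
the job is handed in; nothing more can be done
None
```

I pressed the square home into the corner at about 16–19 N on the panel and 16–18 N on the flap for several seconds, then stood it back on the cork mat. The flap looks level in the last pictures (its angle was not measured directly), the other things look unmoved, and the job is handed in with no verdict returned.

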